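# Free the rusted bolt of the leather press

## Task

One of the two small leather presses on the bench has a brown, rusted slide bolt that has seized. Take its upright handle, work the bolt with short back-and-forth strokes (draw it until it jams, push it fully home again, draw again) until it runs, then draw it fully open and let go. Leave the bright steel bolt of the other press as it is.

Things in the scene. Friction and masses are not known exactly. Their poses are not given: they have to be found in the camera images.
- rusty_bolt (a joint): Travel of the brown rusted bolt, m: 0 = fully home, 0.055 = fully open at its end stop. Starts within 3 mm of home. Stiff: 5 N moves it; it stays where it is left. The first draw jams hard at 21 to 24 mm, the second at 25 to 27 mm; pulling harder does not help. Only pushing it back home (to within 5 mm of 0) frees a jam. After the second push home it runs to the end stop.
- rusty_knob (a point): Grip point on the rusted bolt's handle, an upright brown round post 14 mm in diameter that moves with the bolt. On the post's axis, 20 mm below its top and 88 mm above the bench. All else on this fixed press (wooden board 260 by 110 mm, grey plate) is under 60 mm high. Axes: z up; the bolt opens along this point's own -x (towards the robot, turned up to 0.45 rad) and goes home along +x.
- plain_knob (a point): The same grip point of the other press's bolt, bright steel, of the same shape and size, not rusted; it may stand at home or partly drawn. Leave it as it is.

How it is judged:
By the outcome, as a careful person would: the job done as asked, in the order asked, and still so for the second after the job is handed in, with the robot touching nothing.
It also fails if it takes over 37 s, if anything falls off the work surface, if the arm or the gripper's body presses on something with over 40 N, if the wrist force passes 120 N, or if a joint passes its speed limit or range.

## Robot

A 6-joint arm with a two-finger parallel gripper is mounted at the origin on the work surface. World frame = base frame: x ahead of the robot, y to its left, z up, the work surface at z = 0. Lengths are in m, angles in rad, forces in N, time in s.
With the tool pointing down it reaches from about 0.25 to 0.775 m from the base axis. Payload 4 kg.
Tool frame: the origin (TCP) lies midway between the tips of the shut fingers; the grasp point (between the pads) lies 19 mm behind it; z points along the fingers, y is the line along which they close (so a half turn about z gives the same grasp; the last joint's range is limited). The gripper opens to 85 mm and grips with 20 to 120 N. Pads are 22 mm wide; open, the fingers measure 114 mm over their backs; the gripper's body (76 mm by 85 mm) begins 54 mm behind the grasp point. The pads swing forward as they close: fully open they stand 13 mm farther back than shut.
Start: joints at [-0.103, 0.087, 1.371, -0, 1.684, -0.103], TCP at [0.55, -0, 0.231] pointing down, gripper open.
Joint ranges: [-3.1, 3.1], [-0.76, 2.03], [0.27, 2.55], [-1.08, 4.22], [0.17, 2.65], [-2.57, 2.57]. Speed limits (rad/s): [2.79, 2.79, 3.14, 3.14, 3.14, 3.14].

## Interface

Orientations are given as a rotation vector (axis times angle).
In Python, from rig import status, cams, job gives the robot as it stands.
- The arm moves only by the tool step_arm, never from a script. Its argument "increments" is one flat list of numbers, 7 for each row, row after row: the shift along the tool's x, y, z in units of 50 mm (1.0 is 50 mm), then the turn, a rotation vector about the tool's x, y, z in units of 180 degrees (1.0 is 180 degrees), then the opening, from 0 (shut) to 1 (fully open). A call has 1 to 12 rows; each row shifts and turns the commanded pose from where the row before left it, along the tool's axes as they then stand; what a row does not reach is not made up. A row lasts 1/10 s, in which the tool goes at most 50 mm and 8.59 degrees, less where a joint would pass 70% of its speed; a pose out of reach is approached as far as the arm can. A call with a number of a shift or a turn outside -1 to 1 is refused whole. A call with a gripper value outside its range is refused whole. The fingers move at their own pace and stop on an object; "newtons" is the grip in N (left out, the last holds). Time passes only in rows, so rows that do not move let the fingers close. It gives the time, the measured TCP pose, the force, the opening and the grip force at its end, in the units of the state.
- status.sense(): the state, without advancing time (a new reading comes with each control period).
- cams.snapshot(name): name is "scene" or "side" or "wrist"; returns a dict with "image" (400x640x3 uint8, blue, green, red), "mtx" (3x3 intrinsics, pixels), "dist" ([k1, k2, p1, p2, k3] as OpenCV has them; the pictures are not rectified), "R" (3x3) and "t" (3): a world point X has camera coordinates R X + t. Camera axes: x right, y down, z forward; pixel columns grow to the right and rows downward; lengths in m; the calibration is good to about 2 mm. A picture is of the moment at which its call begins. There is no depth.
- job.finish_job(): hands the job in; it is judged then, once.
The state is a dict: "time": time; "q": joint angles; "qvel": joint speeds; "effort": joint torques, N m; "tcp_pos": TCP position; "tool_rot": TCP orientation; "ft_force": force on the tool from outside, world axes, zero at the start; "moment": the same for the moment, N m; "grip_width": opening from 0.0 (shut) to 1.0 (fully open); "grip_force": force on a finger pad.
Only numpy, scipy, OpenCV 4.12 (cv2) and the standard library are available. Lean on these libraries where they do the work, as an engineer would, in place of code of your own. Each camera call takes 0.05 s, during which the arm holds its last target. There are 200 camera calls.

## Working session

There is one attempt and no reset: what is moved stays moved. The work goes in short steps, Python scripts to look and compute and a tool call to move; the robot and the scene stay as the last step left them, time stands still between calls to the robot, and variables do not carry over. Pictures are saved under pics/ and viewed, at most 10 in all, crops included, and the job is handed in when it is done.

Besides the shell and the picture viewer there is one more tool, called by a JSON object that holds its "op" and its "data". step_arm: Moves the arm, as the interface text tells. Its arguments: {"type":"object","properties":{"increments":{"type":"array"},"newtons":{"type":"number"}},"required":["increments"]}

```bash
mkdir -p pics; python3 - <<'E'
from rig import status,cams
import cv2,numpy as np,pickle
d={}
for n in("scene","side"):
    s=cams.snapshot(n);d[n]=s;cv2.imwrite(f"pics/{n}0.png",s["image"])
pickle.dump(d,open("s0.pkl","wb"))
s=status.sense();print(s["time"],s["tcp_pos"],s["tool_rot"],s["grip_width"])
E
```

```text
0.1 [5.49563597e-01 3.79086298e-05 2.30257016e-01] [-2.22036892e+00 -2.22033664e+00  1.92616689e-03] 0.9962993680100328
```

View pics/scene0.png

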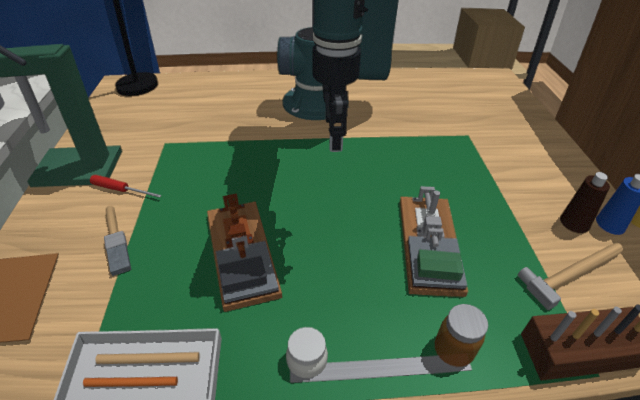

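View pics/side0.png

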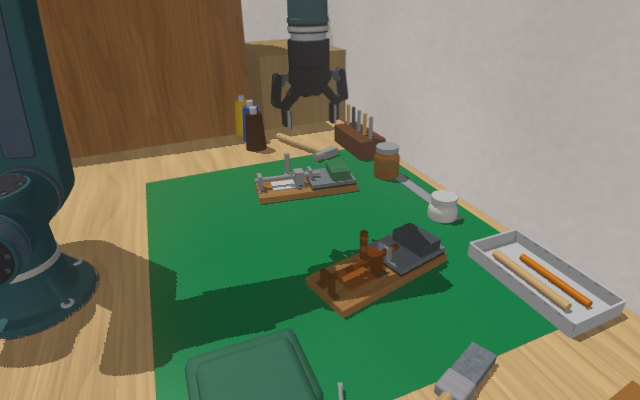

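The scene view shows the rusty press on the left (about 240,250) and the bright one on the right. In the side view the rusty post is near (364,245). I'll enlarge both views.

```bash
python3 - <<'E'
import cv2,numpy as np,pickle
d=pickle.load(open("s0.pkl","rb"))
a=d["scene"]["image"][180:310,195:295];b=d["side"]["image"][215:315,300:450]
a=cv2.resize(a,None,fx=4,fy=4,interpolation=cv2.INTER_CUBIC);b=cv2.resize(b,None,fx=2.66,fy=2.66,interpolation=cv2.INTER_CUBIC)
h=np.zeros((520,800,3),np.uint8);h[:520,:400]=a;h[:b.shape[0],401:401+b.shape[1]]=b[:,:399];cv2.imwrite("pics/c0.png",h)
E
```

```text
(no output)
```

View pics/c0.png

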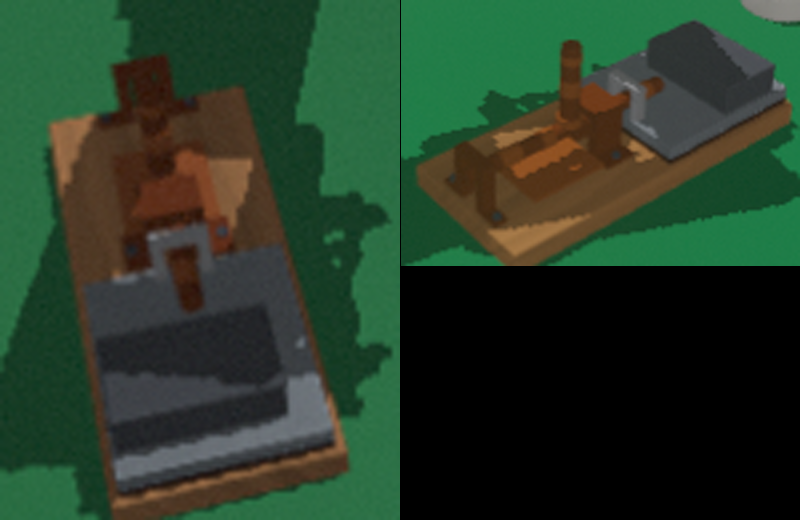

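The crop shows the rusty post top at side pixel (363.9, 231.5). The board corners in the scene view are at crop (50,122), (243,90), (345,460) and (112,500).

```bash
cat >h.py <<'E'
import cv2,numpy as np
def ray(s,p):
    u=cv2.undistortPoints(np.array([[p]],float),s["mtx"],s["dist"])[0,0]
    R,t=np.array(s["R"]),np.array(s["t"]);return -R.T@t,R.T@np.array([*u,1.])
def onz(s,p,z):
    o,d=ray(s,p);return o+d*(z-o[2])/d[2]
def proj(s,X):
    return cv2.projectPoints(np.array([X],float),cv2.Rodrigues(np.array(s["R"]))[0],np.array(s["t"],float),s["mtx"],s["dist"])[0][0,0]
E
python3 - <<'E'
import pickle,numpy as np
from h import *
d=pickle.load(open("s0.pkl","rb"));S,E=d["scene"],d["side"]
t=onz(E,(363.9,231.6),.108);print("top",t,"scene px",proj(S,t), "crop",(proj(S,t)-[195,180])*4)
print("base side", proj(E,[t[0],t[1],.05]), "scene crop",(proj(S,[t[0],t[1],.05])-[195,180])*4)
c=[onz(S,(195+x/4,180+y/4),.02) for x,y in((50,122),(243,90),(345,460),(112,495))]
print(np.round(c,3))
for i in range(4):
    v=c[(i+1)%4]-c[i];print(np.linalg.norm(v),np.arctan2(v[1],v[0]))
print("cen",np.mean(c,0))
E
```

```text
top [ 0.56879972 -0.19547976  0.108     ] scene px [231.43308516 201.99068017] crop [145.73234065  87.96272068]
base side [362.94190654 259.01773244] scene crop [160.57675784 171.38924908]
[[ 0.498 -0.266  0.02 ]
 [ 0.477 -0.161  0.02 ]
 [ 0.728 -0.103  0.02 ]
 [ 0.742 -0.207  0.02 ]]
0.10771749188809152 1.7641439327024278
0.25799033324564086 0.22644898594553337
0.10550132412267334 -1.4384541032614095
0.2516552200217172 -2.9047165953996004
cen [ 0.6113753  -0.18417775  0.02      ]
```

{"op": "step_arm", "data": {"increments": [-0.65,0.065,0,0,0,0,1,-0.65,0.065,0,0,0,0,1,-0.65,0.065,0,0,0,0,1,-0.65,0.065,0,0,0,0,1,-0.65,0.065,0,0,0,0,1,-0.65,0.065,0,0,0,0,1,0,0,0,0,0,-0.035,1,0,0,0,0,0,-0.035,1,0,0,0,0,0,0,1]}}

```text
time: 1.0
tcp_pos: [0.5692, -0.1954, 0.2304]
tool_rot: [-1.965, -2.45, 0.001]
ft_force: [-0.3, -0.3, 0.2]
grip_width: 0.997
grip_force: 0.0
```

```bash
python3 - <<'E'
from rig import status,cams
import cv2,pickle
s=cams.snapshot("wrist");pickle.dump(s,open("w1.pkl","wb"));cv2.imwrite("pics/w1.png",s["image"])
s=status.sense();print(s["time"],s["tcp_pos"],s["tool_rot"],s["q"])
E
```

```text
1.05 [ 0.56928686 -0.19505125  0.23062393] [-1.96648530e+00 -2.44848004e+00  3.94814165e-04] [-4.24312260e-01  2.04065545e-01  1.24027161e+00  5.44630130e-05
  1.69847209e+00 -6.41789921e-01]
```

View pics/w1.png

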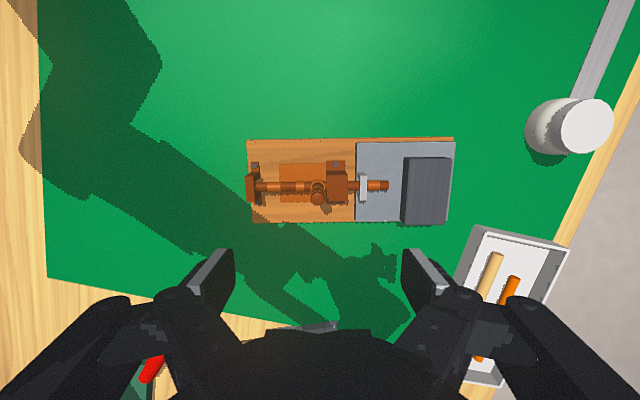

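The wrist view shows the board aligned with the gripper. The post leads from its base near (317,187) to its top near (321,207).

```bash
python3 - <<'E'
import pickle,numpy as np
from h import *
w=pickle.load(open("w1.pkl","rb"))
print(proj(w,[.5688,-.1955,.108]),proj(w,[.5688,-.1955,.05]))
print(onz(w,(321,206),.108))
c=[onz(w,p,.02) for p in((247,140),(455,138),(455,222),(252,222))]
print(np.round(c,3),[np.arctan2(*(b-a)[1::-1]) for a,b in((c[0],c[1]),(c[3],c[2]))])
im=w["image"][120:240,230:400];cv2.imwrite("pics/w1c.png",cv2.resize(im,None,fx=4.7,fy=4.7))
E
```

```text
[317.52084768 199.31379292] [317.63469932 187.29121158]
[ 0.57364702 -0.20142869  0.108     ]
[[ 0.472 -0.162  0.02 ]
 [ 0.723 -0.104  0.02 ]
 [ 0.761 -0.208  0.02 ]
 [ 0.494 -0.267  0.02 ]] [np.float64(0.22826840080638156), np.float64(0.2185470680017762)]
```

View pics/w1c.png

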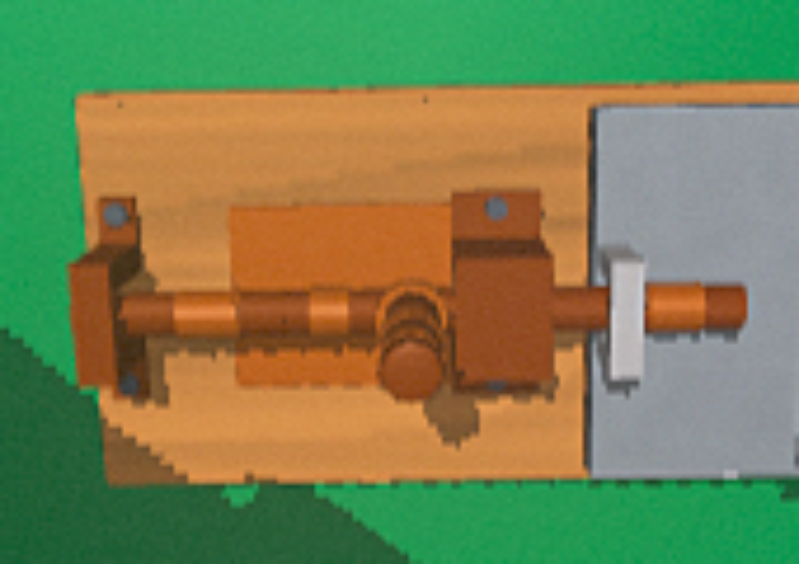

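The post top in the crop is at full-image pixel (317.7, 198.7), within 1 px of the prediction. The yaw of about 0.22 is also confirmed, so I'll descend and grip.

{"op": "step_arm", "data": {"increments": [0,0,0.6,0,0,0,1,0,0,0.6,0,0,0,1,0,0,0.6,0,0,0,1,0,0,0.6,0,0,0,1,0,0,0.5,0,0,0,1,0,0,0.32,0,0,0,1,0,0,0,0,0,0,1,0,0,0,0,0,0,1]}}

```text
time: 1.85
tcp_pos: [0.5696, -0.1947, 0.0705]
tool_rot: [-1.965, -2.451, 0.0]
ft_force: [0.7, -0.8, 0.2]
grip_width: 0.999
grip_force: 0.0
```

{"op": "step_arm", "data": {"increments": [0,0,0,0,0,0,0,0,0,0,0,0,0,0,0,0,0,0,0,0,0,0,0,0,0,0,0,0,0,0,0,0,0,0,0,0,0,0,0,0,0,0,0,0,0,0,0,0,0,0,0,0,0,0,0,0], "newtons": 60}}

```text
time: 2.65
tcp_pos: [0.5695, -0.1952, 0.0709]
tool_rot: [1.964, 2.451, -0.0]
ft_force: [-2.1, -0.3, 4.5]
grip_width: 0.147
grip_force: 58.4
```

{"op": "step_arm", "data": {"increments": [0,-0.06,0,0,0,0,0,0,-0.06,0,0,0,0,0,0,-0.06,0,0,0,0,0,0,-0.06,0,0,0,0,0,0,-0.06,0,0,0,0,0,0,-0.04,0,0,0,0,0,0,0,0,0,0,0,0]}}

```text
time: 3.35
tcp_pos: [0.5538, -0.1989, 0.0708]
tool_rot: [1.963, 2.45, 0.002]
ft_force: [6.6, 0.6, 1.9]
grip_width: 0.143
grip_force: 58.5
```

{"op": "step_arm", "data": {"increments": [0,-0.02,0,0,0,0,0,0,-0.02,0,0,0,0,0,0,-0.02,0,0,0,0,0,0,-0.02,0,0,0,0,0,0,0,0,0,0,0,0]}}

```text
time: 3.85
tcp_pos: [0.5501, -0.1998, 0.0708]
tool_rot: [1.962, 2.449, 0.003]
ft_force: [6.5, 1.1, 1.9]
grip_width: 0.144
grip_force: 58.6
```

{"op": "step_arm", "data": {"increments": [0,-0.02,0,0,0,0,0,0,-0.02,0,0,0,0,0,0,0,0,0,0,0,0]}}

```text
time: 4.15
tcp_pos: [0.5482, -0.2002, 0.0708]
tool_rot: [1.962, 2.449, 0.003]
ft_force: [6.9, -0.7, 2.3]
grip_width: 0.148
grip_force: 58.6
```

{"op": "step_arm", "data": {"increments": [0,-0.02,0,0,0,0,0,0,-0.02,0,0,0,0,0,0,0,0,0,0,0,0]}}

```text
time: 4.45
tcp_pos: [0.5479, -0.2003, 0.0709]
tool_rot: [1.96, 2.447, 0.007]
ft_force: [12.6, 1.4, -0.7]
grip_width: 0.15
grip_force: 58.6
```

{"op": "step_arm", "data": {"increments": [0,-0.02,0,0,0,0,0,0,0,0,0,0,0,0]}}

```text
time: 4.65
tcp_pos: [0.5478, -0.2003, 0.0709]
tool_rot: [1.959, 2.447, 0.009]
ft_force: [15.0, 2.0, -2.2]
grip_width: 0.149
grip_force: 58.7
```

Jammed at about 22 mm. Now I push it home.

{"op": "step_arm", "data": {"increments": [0,0.06,0,0,0,0,0,0,0.06,0,0,0,0,0,0,0.06,0,0,0,0,0,0,0.06,0,0,0,0,0,0,0.06,0,0,0,0,0,0,0.06,0,0,0,0,0,0,0.06,0,0,0,0,0,0,0.06,0,0,0,0,0,0,0.02,0,0,0,0,0,0,0.02,0,0,0,0,0,0,0,0,0,0,0,0]}}

```text
time: 5.75
tcp_pos: [0.5663, -0.1959, 0.0708]
tool_rot: [-1.962, -2.447, 0.008]
ft_force: [-7.6, -0.1, 8.2]
grip_width: 0.144
grip_force: 59.9
```

{"op": "step_arm", "data": {"increments": [0,0.03,0,0,0,0,0,0,0.03,0,0,0,0,0,0,0.02,0,0,0,0,0,0,0,0,0,0,0,0]}}

```text
time: 6.15
tcp_pos: [0.5694, -0.1951, 0.0708]
tool_rot: [-1.962, -2.446, 0.01]
ft_force: [-9.2, -0.5, 9.8]
grip_width: 0.142
grip_force: 60.3
```

{"op": "step_arm", "data": {"increments": [0,0.02,0,0,0,0,0,0,0.02,0,0,0,0,0,0,0,0,0,0,0,0]}}

```text
time: 6.45
tcp_pos: [0.5694, -0.1951, 0.0708]
tool_rot: [-1.96, -2.443, 0.014]
ft_force: [-14.1, -1.9, 12.0]
grip_width: 0.148
grip_force: 61.2
```

Home at x=0.5694. Second draw.

{"op": "step_arm", "data": {"increments": [0,-0.07,0,0,0,0,0,0,-0.07,0,0,0,0,0,0,-0.07,0,0,0,0,0,0,-0.07,0,0,0,0,0,0,-0.07,0,0,0,0,0,0,-0.07,0,0,0,0,0,0,-0.07,0,0,0,0,0,0,-0.07,0,0,0,0,0,0,-0.04,0,0,0,0,0,0,0,0,0,0,0,0]}}

```text
time: 7.45
tcp_pos: [0.5469, -0.2005, 0.0708]
tool_rot: [1.963, 2.45, 0.002]
ft_force: [6.3, 1.5, 3.7]
grip_width: 0.149
grip_force: 59.3
```

{"op": "step_arm", "data": {"increments": [0,-0.02,0,0,0,0,0,0,-0.02,0,0,0,0,0,0,0,0,0,0,0,0]}}

```text
time: 7.75
tcp_pos: [0.5451, -0.201, 0.0709]
tool_rot: [1.963, 2.45, 0.002]
ft_force: [5.4, -0.0, 4.8]
grip_width: 0.149
grip_force: 59.3
```

{"op": "step_arm", "data": {"increments": [0,-0.02,0,0,0,0,0,0,-0.02,0,0,0,0,0,0,0,0,0,0,0,0]}}

```text
time: 8.05
tcp_pos: [0.5441, -0.2012, 0.0708]
tool_rot: [1.961, 2.449, 0.004]
ft_force: [9.6, 0.9, 2.5]
grip_width: 0.152
grip_force: 59.3
```

{"op": "step_arm", "data": {"increments": [0,-0.02,0,0,0,0,0,0,-0.02,0,0,0,0,0,0,0,0,0,0,0,0]}}

```text
time: 8.35
tcp_pos: [0.5438, -0.2013, 0.0708]
tool_rot: [1.959, 2.447, 0.009]
ft_force: [14.5, 0.6, 0.1]
grip_width: 0.145
grip_force: 59.5
```

Jammed at about 26 mm. Second push home.

{"op": "step_arm", "data": {"increments": [0,0.07,0,0,0,0,0,0,0.07,0,0,0,0,0,0,0.07,0,0,0,0,0,0,0.07,0,0,0,0,0,0,0.07,0,0,0,0,0,0,0.07,0,0,0,0,0,0,0.07,0,0,0,0,0,0,0.07,0,0,0,0,0,0,0.06,0,0,0,0,0,0,0.06,0,0,0,0,0,0,0.04,0,0,0,0,0,0,0,0,0,0,0,0]}}

```text
time: 9.55
tcp_pos: [0.5694, -0.1951, 0.0708]
tool_rot: [-1.959, -2.443, 0.015]
ft_force: [-14.3, -2.2, 14.4]
grip_width: 0.14
grip_force: 61.8
```

Home against the stop again. Full draw.

{"op": "step_arm", "data": {"increments": [0,-0.08,0,0,0,0,0,0,-0.08,0,0,0,0,0,0,-0.08,0,0,0,0,0,0,-0.08,0,0,0,0,0,0,-0.08,0,0,0,0,0,0,-0.08,0,0,0,0,0,0,-0.08,0,0,0,0,0,0,-0.06,0,0,0,0,0,0,-0.04,0,0,0,0,0,0,0,0,0,0,0,0]}}

```text
time: 10.55
tcp_pos: [0.543, -0.2015, 0.0708]
tool_rot: [1.964, 2.451, -0.001]
ft_force: [3.2, 0.1, 5.7]
grip_width: 0.147
grip_force: 59.8
```

It runs past the second jam point with low force, so I continue.

{"op": "step_arm", "data": {"increments": [0,-0.07,0,0,0,0,0,0,-0.07,0,0,0,0,0,0,-0.07,0,0,0,0,0,0,-0.07,0,0,0,0,0,0,-0.07,0,0,0,0,0,0,-0.07,0,0,0,0,0,0,-0.06,0,0,0,0,0,0,-0.04,0,0,0,0,0,0,-0.04,0,0,0,0,0,0,0,0,0,0,0,0]}}

```text
time: 11.55
tcp_pos: [0.5159, -0.2079, 0.0708]
tool_rot: [1.963, 2.45, -0.001]
ft_force: [3.9, -1.9, 5.5]
grip_width: 0.147
grip_force: 59.7
```

{"op": "step_arm", "data": {"increments": [0,-0.03,0,0,0,0,0,0,-0.03,0,0,0,0,0,0,0,0,0,0,0,0]}}

```text
time: 11.85
tcp_pos: [0.5158, -0.2079, 0.0709]
tool_rot: [1.96, 2.447, 0.006]
ft_force: [13.3, -0.6, 1.1]
grip_width: 0.145
grip_force: 59.7
```

55.1 mm of travel and a firm stop: fully open. Now release and retreat.

{"op": "step_arm", "data": {"increments": [0,0.02,0,0,0,0,0,0,0,0,0,0,0,1,0,0,0,0,0,0,1,0,0,0,0,0,0,1,0,0,0,0,0,0,1,0,0,0,0,0,0,1,0,0,0,0,0,0,1,0,0,0,0,0,0,1,0,0,0,0,0,0,1]}}

```text
time: 12.75
tcp_pos: [0.5139, -0.2075, 0.0704]
tool_rot: [1.964, 2.452, 0.0]
ft_force: [-0.5, -0.1, -0.3]
grip_width: 0.997
grip_force: 0.0
```

{"op": "step_arm", "data": {"increments": [0,0,-0.3,0,0,0,1,0,0,-0.6,0,0,0,1,0,0,-0.6,0,0,0,1,0,0,-0.6,0,0,0,1,0,0,-0.6,0,0,0,1,0,0,-0.5,0,0,0,1,0,0,0,0,0,0,1,0,0,0,0,0,0,1]}}

```text
time: 13.55
tcp_pos: [0.5141, -0.2076, 0.2316]
tool_rot: [1.963, 2.45, 0.001]
ft_force: [0.5, -1.0, -0.8]
grip_width: 0.999
grip_force: 0.0
```

```bash
python3 - <<'E'
from rig import status,cams
import cv2
from h import *
s=cams.snapshot("wrist");w=s
X=np.array([.5158,-.2079,.108]);print(proj(w,X))
cv2.imwrite("pics/w2.png",s["image"])
s=status.sense();print(s["time"],s["tcp_pos"],s["ft_force"])
E
```

```text
[319.11852546 199.30672835]
13.6 [ 0.51358821 -0.20727075  0.23001844] [-0.10177225  0.10143436 -1.03952081]
```

View pics/w2.png

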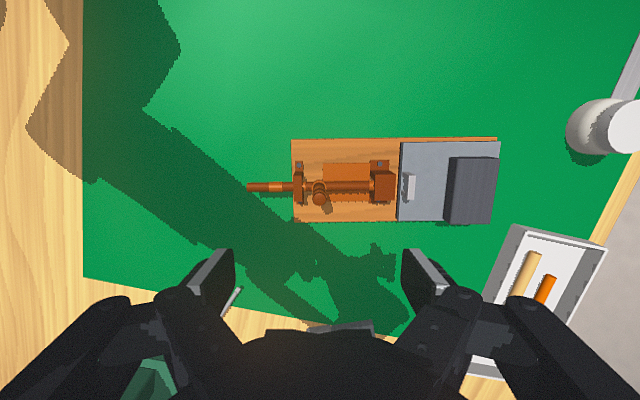

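The post top is at (319,199), as predicted for fully open. The bolt has cleared the clasp at (408,185), and the gripper is clear of everything.

```bash
python3 -c "
from rig import job
print(job.finish_job())"
```

```text
the job is handed in; nothing more can be done
None
```

The rusted bolt was freed with two jam-and-home strokes (jams at about 22 and 26 mm), drawn 55 mm to its end stop and released; the bright steel bolt was not touched, and the job was handed in at about 13.6 s.

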